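Fit a new coin cell in the kitchen scale

TASK

The kitchen scale lies upside down with its battery cover slid open: put the coin cell, plus side up, flat on the bottom of the well in its battery housing, then push the cover fully shut over it. The well's exact place is not known, so feel for it by sliding the cell lightly over the housing until it drops in; never press hard on the cell or the scale. Leave the other things on the worktop where they are.

Things in the scene. Friction and masses are not known exactly. Their poses are not given: they have to be found in the camera images.
- cell: The new coin cell: plain bright steel disc, 24.5 mm across, 7.7 mm thick, 10 to 18 g, lying flat on the worktop left or right of the scale, plus side (a small cross) up. Origin at the centre of its underside, z up out of the plus side.
- scale: Flat kitchen scale lying upside down; it does not shift. Origin on the worktop under the platter's middle; x along its long side, the way the cover is pushed shut; z up. Platter 250 x 210 x 6 mm undermost; at its corners four feet, radius 17 mm (x +-104, y +-84), rise to z = 27 mm. Between them the grey battery housing, 124 (x) by 80 mm (y), flat top at z = 15 mm, has the round well for the cell.
- well_nominal (a point): Fixed to the scale, axes as its: middle of the field where the well's mouth may be. Housing, well and cover together sit up to 16 mm off in x and 14 mm in y (other each time, square, not measured). Well 26.5 mm across, 4.5 mm deep, flat floor; a seated cell stands 3.2 mm proud. A loose cell tips in once its middle is some 4 mm from the well's. The housing's top is flat 44 mm to +x, 40 mm to +-y of the well.
- cover (a joint): Battery cover's travel, m: 0 shut on its stop, middle over the well; starts open, 0.050 to 0.057. Shuts toward the scale's +x, friction 1.5 N, stays where left. Grey hood 46 (x) by 86 mm (y), top z = 21.3, underside 19.3 mm; a thumb rib on it, 5 mm thick (x), 44 mm long (y), top z = 26.2 mm, is 6 mm to +x of its middle. It passes over a seated cell; a higher one blocks it. Open, its edge is 27 mm or more to -x of the well's middle.
- capsule: Bystander: white coffee capsule, 37 mm across, 28 mm high, on the other side of the scale from the cell. Origin at the centre of its underside.
- egg_timer: Bystander behind the scale: white round kitchen timer, 63 mm across, 52 mm high. Origin at the centre of its underside.
- espresso_cup: Bystander behind the scale: white espresso cup with handle, 62 x 90 x 55 mm. Origin at the centre of its underside.
- pen: Bystander: thin green pencil lying at the front edge, 142 x 7 x 7 mm. Origin at the middle of its underside.
- scissors: Bystander: scissors with red handles lying to the right at the back, 199 mm long. Origin at the middle of their underside.
- keys: Bystander: bunch of keys with a blue fob lying far to the left. Origin at the middle of its underside.

How it is judged:
By the outcome, as a careful person would: the job done as asked, in the order asked, and still so for the second after the job is handed in, with the robot touching nothing.
It also fails if it takes over 72 s, if anything falls off the work surface, if the arm or the gripper's body presses on something with over 40 N, if the wrist force passes 120 N, or if a joint passes its speed limit or range.

ROBOT

A 6-joint arm with a two-finger parallel gripper is mounted at the origin on a cart in front of the work surface, level with it; the furniture and walls round the work are solid. World frame = base frame: x ahead of the robot, y to its left, z up, the work surface at z = 0. Lengths are in m, angles in rad, forces in N, time in s.
With the tool pointing down it reaches from about 0.35 to 0.875 m from the base axis. Payload 4.2 kg.
Tool frame: the origin (TCP) lies at the very end of the fingers, on their centre line; the grasp point (between the pads) lies r.grasp_offset behind it (r.grasp_offset is the distance from the TCP to the grasp point, in m); z points along the fingers, y is the line along which they close (so a half turn about z gives the same grasp; the last joint's range is limited). The gripper opens to 85 mm and grips with 20 to 120 N. Pads are 22 mm wide; open, the fingers measure 114 mm over their backs; the gripper's body (76 mm by 85 mm) begins 54 mm behind the grasp point. The pads swing forward as they close: fully open they stand 13 mm farther back than shut.
Start: joints at [-1.058, 0.385, 0.008, 0, -1.194, -0.259], TCP at [0.157, -0.605, 0.231] pointing down, gripper open.
Joint ranges: [-3.14, 3.14], [-1.21, 2.06], [-1.07, 1.41], [-3.16, 2.05], [-2.99, -0.16], [-3.1, 3.1]. Speed limits (rad/s): [2.79, 2.79, 3.14, 3.14, 3.14, 3.14].

INTERFACE

Orientations are given as a rotation vector (axis times angle).
In Python, from cell import r gives the robot as it stands. The module is installed in compiled form; this text tells all that it offers. Calls block until the motion is done:
- r.movep(position, orientation): joint-space move of the TCP to a pose.
- r.line_to(position, frame=None, velocity=0.15): straight line of the TCP; frame=None keeps the orientation; velocity is the mean speed in m/s.
- r.move_j(angles): joint-space move.
- r.open() and r.grasp(): open the fingers fully, or close them until they stop; the grip force is fixed at half the most.
- r.sleep(seconds).
- r.solve_ik(position, orientation): joint angles nearest the present ones, or None.
- r.state(): the state.
- r.snapshot(name): name is "side" or "top"; returns the picture (384x512x3 uint8, blue, green, red); there is no depth.
- r.calibration(name): a dict with "fx", "fy", "cx", "cy" (pixels), "distortion" ([k1, k2, p1, p2, k3] as OpenCV has them; the pictures are not rectified), "extrinsics" (4x4, takes a point from camera to world coordinates). Camera axes: x right, y down, z forward; pixel columns grow to the right and rows downward; lengths in m; the calibration is good to about 2 mm. A picture is of the moment at which its call begins. calibration takes no time and is no camera call.
A pose or a line that the arm cannot do raises r.MotionError and nothing moves.
- r.finish_job(): hands the job in; it is judged then, once.
The state is a dict: "clock": time; "qpos": joint angles; "qvel": joint speeds; "tau": joint torques, N m; "tool_pos": TCP position; "tool_rot": TCP orientation; "contact_force": force on the tool from outside, world axes, zero at the start; "ft_torque": the same for the moment, N m; "finger_gap": opening from 0.0 (shut) to 1.0 (fully open); "grasp_force": force on a finger pad.
Only numpy, scipy, OpenCV 4.12 (cv2) and the standard library are available. Lean on these libraries where they do the work, as an engineer would, in place of code of your own. Each camera call takes 0.05 s, during which the arm holds its last target. There are 200 camera calls.

## Working session

There is one attempt and no reset: what is moved stays moved. The work goes in short steps, each a Python script; the robot and the scene stay as the last script left them, time stands still between calls to the robot, and variables do not carry over. Pictures are saved under pics/ and viewed, at most 10 in all, crops included, and the job is handed in when it is done.

```bash
mkdir -p pics
python3 - <<'E'
from cell import r
import cv2
for n in("top","side"):
    cv2.imwrite(f"pics/{n}0.png",cv2.resize(r.snapshot(n),(800,600),interpolation=cv2.INTER_CUBIC)); c=r.calibration(n);print(n,c)
print(r.grasp_offset,r.state())
E
```

```text
top {'fx': 369.8033716989859, 'fy': 369.8033716989859, 'cx': 259.6416393643061, 'cy': 193.66921203267123, 'distortion': array([-0.10039276,  0.        ,  0.        ,  0.        ,  0.        ]), 'extrinsics': array([[-0.00880362, -0.98329504,  0.18180581,  0.28532028],
       [-0.99973204,  0.0047623 , -0.0226534 ,  0.0769003 ],
       [ 0.02140916, -0.18195652, -0.98307348,  1.4673479 ],
       [ 0.        ,  0.        ,  0.        ,  1.        ]])}
side {'fx': 376.83832387092104, 'fy': 376.83832387092104, 'cx': 261.7691270428647, 'cy': 193.89667476639326, 'distortion': array([0.02000461, 0.        , 0.        , 0.        , 0.        ]), 'extrinsics': array([[-0.83943248, -0.28193737,  0.46461213,  0.03513811],
       [-0.54329847,  0.45644536, -0.7046165 ,  0.88429067],
       [-0.01341233, -0.84390103, -0.5363312 ,  0.64487823],
       [ 0.        ,  0.        ,  0.        ,  1.        ]])}
0.0187 {'clock': 0.1, 'qpos': array([-1.05839647e+00,  3.85475001e-01,  6.77916571e-03, -4.66760561e-04,
       -1.19399364e+00, -2.58593269e-01]), 'qvel': array([ 0.0013994 , -0.00105845,  0.00165879,  0.00090332, -0.00095132,
        0.0027292 ]), 'tau': array([-1.09495104e-04, -3.93319309e+01,  1.88929904e+01,  4.19798434e+00,
       -2.61107765e-03,  4.85771210e-06]), 'tool_pos': array([ 0.15682427, -0.60447098,  0.23033559]), 'tool_rot': array([ 3.97301623e-01, -3.11605520e+00, -3.01147105e-03]), 'contact_force': array([-1.09686228, -0.44128285, -1.05271696]), 'ft_torque': array([ 0.03559564,  0.01687613, -0.01292529]), 'grasp_force': 0.0, 'finger_gap': 1.0005193236672967}
```

View pics/top0.png

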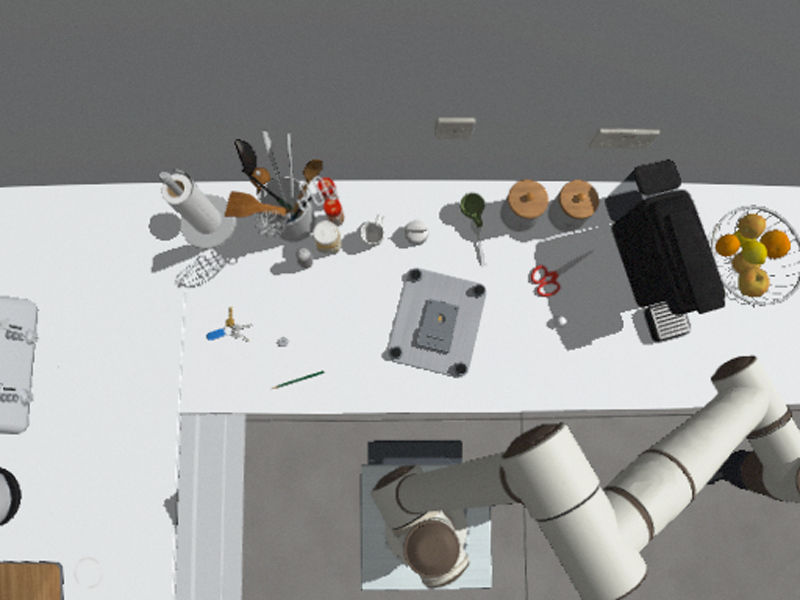

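View pics/side0.png

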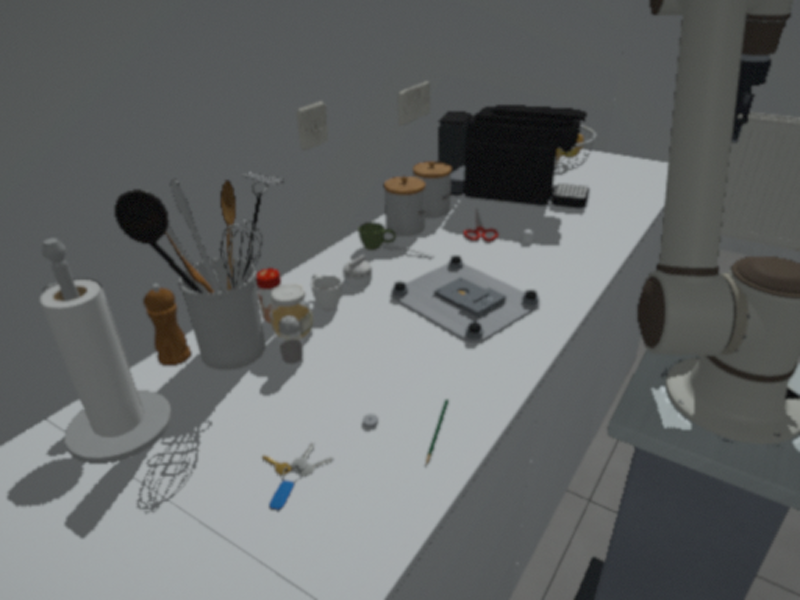

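The top view shows the scale at about (437,322) with a brass-coloured well near (440,318). There are two small round objects, at (282,342) and (560,321), and I need crops to tell the cell from the capsule.

Run:
```python
from cell import r
import cv2,numpy as np
t=r.snapshot("top");s=r.snapshot("side");cv2.imwrite("pics/t.png",t);cv2.imwrite("pics/s.png",s)
def c(im,x,y,w,h,k):return cv2.resize(im[y:y+h,x:x+w],(w*k,h*k),interpolation=cv2.INTER_CUBIC)
# top scale crop 244..316 x 168..246
a=c(t,240,166,80,80,5) #400x400
b=np.hstack([c(t,168,206,25,25,8),c(t,346,193,25,25,8)])
d=np.hstack([c(s,224,257,25,25,8),c(s,325,139,25,25,8)])
e=c(s,240,155,114,66,5)[:,:400] 
left=np.vstack([a,np.zeros((200,400,3),np.uint8)]);left[400:,:]=c(s,262,166,80,40,5)
cv2.imwrite("pics/m1.png",np.hstack([left,np.vstack([b,d,np.zeros((200,400,3),np.uint8)])]))
```

```text
(no output)
```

View pics/m1.png

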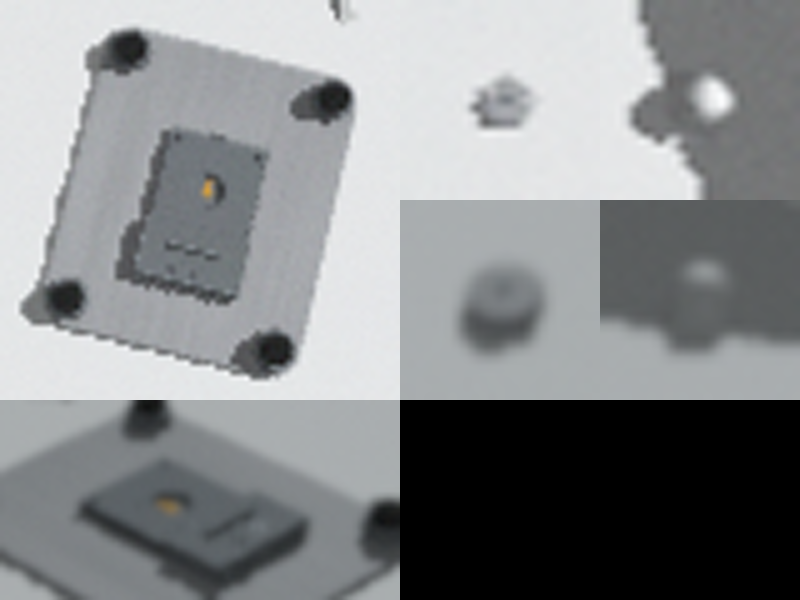

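The left object, at crop (103,98), is the steel cell with its cross facing up. The white one on the right is the capsule. The well shows at crop (~211,190) and the rib at (192,250), so the cover shuts upward in the image, which is world +x.

```bash
cat > h.py <<'E'
import numpy as np,cv2
from cell import r
def ray(n,px,z):
    c=r.calibration(n);K=np.array([[c["fx"],0,c["cx"]],[0,c["fy"],c["cy"]],[0,0,1]])
    u=cv2.undistortPoints(np.array([[px]],float),K,c["distortion"])[0,0]
    T=c["extrinsics"];d=T[:3,:3]@[u[0],u[1],1];o=T[:3,3]
    return o+d*(z-o[2])/d[2]
def proj(n,P):
    c=r.calibration(n);K=np.array([[c["fx"],0,c["cx"]],[0,c["fy"],c["cy"]],[0,0,1]])
    T=np.linalg.inv(c["extrinsics"]);return cv2.projectPoints(np.atleast_2d(P).astype(float),cv2.Rodrigues(T[:3,:3])[0],T[:3,3],K,c["distortion"])[0][:,0]
def crop(x0,y0,k,u,v):return (x0+(u+.5)/k-.5,y0+(v+.5)/k-.5)
E
python3 - <<'E'
from h import *
from scipy.optimize import least_squares
feet=[(125,48),(333,98),(275,350),(66,298)] # approx
obj=np.array([[104,84],[104,-84],[-104,-84],[-104,84]])/1e3
px=np.array([crop(240,166,5,*f) for f in feet])
def m(p,q,z):
    c,s=np.cos(p[2]),np.sin(p[2]);q=np.atleast_2d(q);return np.c_[p[0]+c*q[:,0]-s*q[:,1],p[1]+s*q[:,0]+c*q[:,1],np.full(len(q),z)]
f=least_squares(lambda p:(proj("top",m(p,obj,.027))-px).ravel(),[.6,.05,0]);p=f.x
print("scale",p,"res px",f.fun.round(2))
def loc(w):
    d=w[:2]-p[:2];c,s=np.cos(p[2]),np.sin(p[2]);return np.array([c*d[0]+s*d[1],-s*d[0]+c*d[1]])*1e3
for n,a in(("top",(240,166,5,211,190)),("top",(240,166,5,214,190)),("side",(262,166,5,172,101))):
    w=ray(n,crop(*a),.015);print("well",n,w,loc(w))
for a in((240,166,5,168,130),(240,166,5,266,153)):
    w=ray("top",crop(*a),.015);print("housing corner",loc(w))
for a in((240,166,5,135,273),(240,166,5,232,297)):
    w=ray("top",crop(*a),.021);print("cover corner",loc(w))
print("rib",loc(ray("top",crop(240,166,5,192,250),.026)))
print("cell top",ray("top",crop(168,206,8,105,98),.0077),"side",ray("side",crop(224,257,8,105,87),.0077))
t=cv2.imread("pics/t.png");s=cv2.imread("pics/s.png")
print(t[214:224,176:187].mean(2).astype(int));
E
```

```text
scale [ 0.50591519 -0.03478208 -0.2462565 ] res px [ 0.47 -0.13 -0.28 -0.27 -0.05  0.08 -0.13  0.3 ]
well top [ 0.51326892 -0.04446938  0.015     ] [ 9.49340165 -7.60239269]
well top [ 0.51325511 -0.04686415  0.015     ] [10.06379256 -9.92827678]
well side [ 0.51344638 -0.04189304  0.015     ] [ 9.03746055 -5.06051161]
housing corner [48.6471238  36.82651268]
housing corner [ 49.19771159 -43.71520075]
cover corner [-70.15190333  35.91656563]
cover corner [-70.5106899  -42.57164302]
rib [-42.46138789  -3.34331268]
cell top [0.45933861 0.35753934 0.0077    ] side [0.45883363 0.35680276 0.0077    ]
[[229 230 228 229 229 228 228 230 229 230 228]
 [229 230 230 229 213 200 222 228 228 228 229]
 [228 229 223 198 165 163 177 210 227 229 229]
 [228 199 165 187 162 163 166 165 206 229 228]
 [229 196 135 162 139 127 157 188 202 216 228]
 [203 121 138 160 165 165 165 165 199 227 229]
 [229 202 127 151 164 167 166 180 216 227 228]
 [229 203 119 122 135 143 148 203 228 229 228]
 [228 228 228 229 227 228 228 228 228 229 230]
 [230 229 229 229 228 229 228 228 226 228 229]]
```

```bash
cat >> h.py <<'E'
from scipy.spatial.transform import Rotation as Ro
S=np.array([0.5059,-0.0348]);YAW=-0.2463
def rot(k=0):return (Ro.from_euler('z',YAW+k*np.pi)*Ro.from_euler('x',np.pi)).as_rotvec()
def W(x,y,z):  # scale mm -> world
    c,s=np.cos(YAW),np.sin(YAW);return np.array([S[0]+(c*x-s*y)/1e3,S[1]+(s*x+c*y)/1e3,z/1e3])
def L(p):
    d=np.asarray(p)[:2]-S;c,s=np.cos(YAW),np.sin(YAW);return np.array([c*d[0]+s*d[1],-s*d[0]+c*d[1],p[2]])*1e3
def st(tag=""):
    s=r.state();f=s["contact_force"];c_,s_=np.cos(YAW),np.sin(YAW)
    print(tag,"t%.2f"%s["clock"],"tcp",s["tool_pos"].round(4),"L",L(s["tool_pos"]).round(1),"F",f.round(2),"gap %.3f gf %.1f"%(s["finger_gap"],s["grasp_force"]));return s
E
python3 - <<'E'
from h import *
c=np.array([.4591,.3572])
for k in(0,1):print(k,r.solve_ik([*c,.1],rot(k)),r.solve_ik(W(6,-4,20),rot(k)))
K=min((0,1),key=lambda k:abs(r.solve_ik([*c,.1],rot(k))[5]) if r.solve_ik([*c,.1],rot(k)) is not None else 9)
print(K)
r.movep([*c,.12],rot(K));st("above")
r.line_to([*c,.03],velocity=.2);s=st("low")
t=r.snapshot("top");sd=r.snapshot("side")
cv2.imwrite("pics/g.png",np.hstack([cv2.resize(t[195:245,155:205],(400,400),interpolation=2),cv2.resize(sd[240:290,215:265],(400,400),interpolation=2)]))
E
```

```text
0 [ 9.39503566e-01  4.37219857e-01 -2.71897928e-01  4.44089210e-16
 -8.61678541e-01  3.84992761e-01] [ 2.38773806e-01  4.59094128e-01 -5.16676785e-01  1.33226763e-15
 -5.95025414e-01  1.08572252e+00]
1 [ 9.39503566e-01  4.37219857e-01 -2.71897928e-01  4.44089210e-16
 -8.61678541e-01 -2.75659989e+00] [ 0.23877381  0.45909413 -0.51667678  0.         -0.59502541 -2.05587013]
0
above t3.73 tcp [0.4595 0.3567 0.12  ] L [-140.5  368.4  120. ] F [ 0.1  -0.59 -0.28] gap 0.999 gf 0.0
low t4.33 tcp [0.4598 0.3576 0.0306] L [-140.4  369.3   30.6] F [ 0.15 -0.76  0.09] gap 1.001 gf 0.0
```

View pics/g.png

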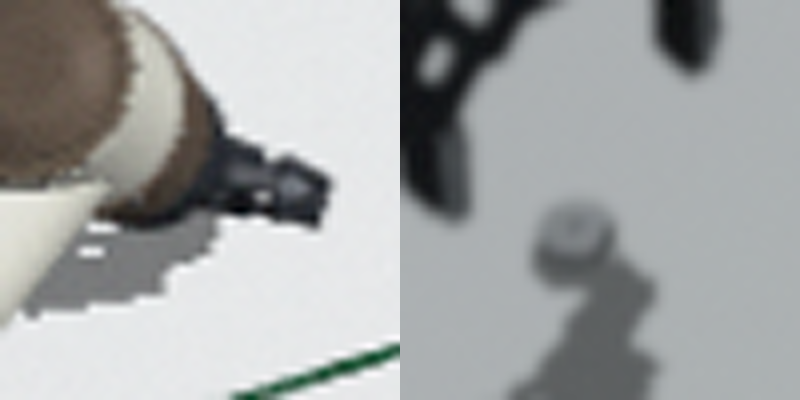

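Side view: the cell, at (575,240), sits between the open fingertips at (455,215) and (692,70). Next I descend and grip it high on the rim.

Run:
```python
from h import *
c=[.4591,.3572]
print(proj("side",[[*c,.043]]), 215+(573-400)/8,240+142/8)
r.line_to([*c,.0045],velocity=.06);r.sleep(.2);st("down")
r.grasp();st("grip")
r.line_to([*c,.05],velocity=.15);r.sleep(.2);st("lift")
t=r.snapshot("top");sd=r.snapshot("side")
cv2.imwrite("pics/g2.png",cv2.resize(sd[215:275,205:265],(600,600),interpolation=2))
```

```text
[[235.76921883 256.43757338]] 236.625 257.75
down t5.21 tcp [0.4593 0.3574 0.0048] L [-140.9  369.     4.8] F [-0.32  0.47 -0.97] gap 0.999 gf 0.0
grip t5.86 tcp [0.4592 0.3573 0.005 ] L [-140.9  368.9    5. ] F [-0.6   0.17  4.11] gap 0.231 gf 58.6
lift t6.51 tcp [0.4585 0.3565 0.0486] L [-141.4  367.9   48.6] F [-0.39 -0.16  0.36] gap 0.224 gf 58.7
```

View pics/g2.png

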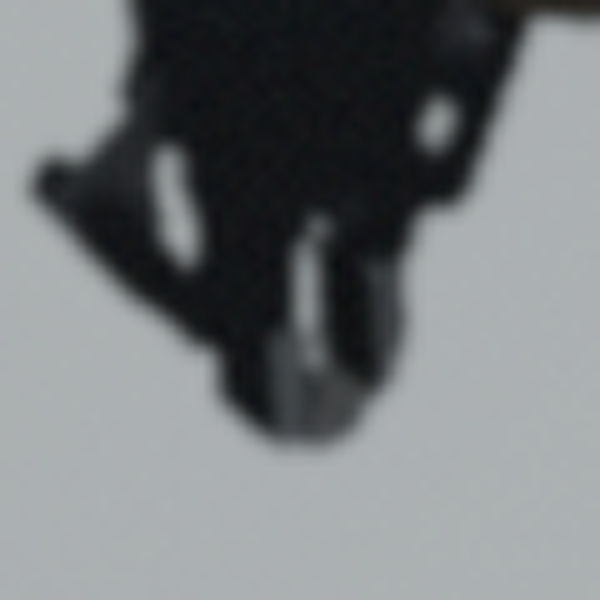

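The cell is held at the fingertips with its lower part showing at (320,410). Now I touch down lightly on the housing, to +x of the estimated well.

```bash
cat >> h.py <<'E'
def fz(n=3):
    a=[]
    for _ in range(n):a.append(r.state()["contact_force"]);r.sleep(.01)
    return np.mean(a,0)
E
python3 - <<'E'
from h import *
r.movep(W(16,-4,60),rot(0));r.sleep(.2);st("over")
r.line_to(W(16,-4,24),velocity=.12);r.sleep(.3);st("24");b=fz()
z=24
while z>17:
    z-=.4;r.line_to(W(16,-4,z),velocity=.02);r.sleep(.06);f=fz();print("%.1f"%z,(f-b).round(2),"%.4f"%r.state()["tool_pos"][2])
    if abs(f[2]-b[2])>2:break
st("touch")
E
```

```text
over t8.31 tcp [ 0.5207 -0.0417  0.06  ] L [16.  -3.1 60. ] F [ 0.2  -0.44 -0.07] gap 0.229 gf 58.7
24 t9.06 tcp [ 0.5209 -0.0425  0.0247] L [16.4 -3.8 24.7] F [ 0.82 -0.42 -0.42] gap 0.225 gf 58.7
23.6 [0.07 0.39 0.62] 0.0236
23.2 [0.25 0.02 0.53] 0.0232
22.8 [0.19 0.23 1.09] 0.0228
22.4 [0.34 0.07 0.77] 0.0224
22.0 [0.37 0.17 0.59] 0.0220
21.6 [-0.22 -0.12  0.61] 0.0216
21.2 [ 0.19 -0.44  0.86] 0.0212
20.8 [0.58 0.11 1.16] 0.0208
20.4 [0.32 0.34 0.84] 0.0204
20.0 [0.28 0.32 0.62] 0.0200
19.6 [-0.52  0.04  3.52] 0.0198
touch t12.75 tcp [ 0.5204 -0.0426  0.0198] L [16.  -4.  19.8] F [-0.75  0.52  3.49] gap 0.226 gf 59.4
```

Run:
```python
from h import *
zc=19.55;x=16.;d=-1;hit=None
t0=r.state()["clock"]
for y in(-4,-2.7,-5.3):
    r.line_to(W(x,y,zc),velocity=.02)
    end=-1 if d<0 else 14
    row=[]
    while (x-end)*d<0 and not hit:
        x+=d*.8;r.line_to(W(x,y,zc),velocity=.02);s=r.state();l=L(s["tool_pos"]);f=s["contact_force"]
        row.append("%.1f:%.1f/%.2f/%.1f"%(x,f[2],l[2],np.hypot(f[0],f[1])))
        if l[2]<19.5 and len(row)>2 and f[2]<1.2 or abs(f[2])>12 or np.hypot(*f[:2])>6:
            hit=(x,y)
    print(y,*row);d=-d
    if hit or r.state()["clock"]-t0>9:break
print(hit);r.sleep(.1);st()
```

```text
-4 15.2:4.5/19.75/1.4 14.4:2.9/19.76/1.9 13.6:3.4/19.69/2.3 12.8:3.6/19.62/1.2 12.0:2.3/19.48/1.2 11.2:-0.8/18.70/0.6
(11.199999999999996, -4)
 t14.60 tcp [ 0.5144 -0.0417  0.0189] L [ 9.9 -4.6 18.9] F [-0.37 -0.12  0.51] gap 0.226 gf 58.7
```

Run:
```python
from h import *
r.sleep(.2);s=st("settled");p=s["tool_pos"];l=L(p)
z=19.2
while z>14.8:
    r.line_to(W(l[0],l[1],z),velocity=.02);r.sleep(.04);f=fz(2);q=L(r.state()["tool_pos"]);print("%.1f"%z,f.round(1),q.round(2))
    if f[2]>3.5 or np.hypot(*f[:2])>6:break
    z-=.5
st()
```

```text
settled t14.80 tcp [ 0.5154 -0.0415  0.0193] L [10.8 -4.2 19.3] F [-0.91  0.08  0.26] gap 0.227 gf 58.7
19.2 [ 0.2  0.1 -0.5] [10.78 -4.22 19.18]
18.7 [-0.   0.2 -0.4] [10.79 -4.19 18.69]
18.2 [-0.7  0.9 -0.7] [10.8  -4.21 18.17]
17.7 [-0.3  0.3  0.1] [10.83 -4.2  17.69]
17.2 [-0.5 -0.5 -0.3] [10.82 -4.2  17.19]
16.7 [-0.3  0.2  0.6] [10.8  -4.21 16.68]
16.2 [-0.4 -0.4  0.4] [10.81 -4.2  16.16]
15.7 [ 0.6 -0.4 -0.2] [10.8  -4.21 15.67]
15.2 [-1.3  0.4  3.3] [10.86 -4.2  15.41]
 t17.57 tcp [ 0.5154 -0.0415  0.0154] L [10.9 -4.2 15.4] F [-1.17  0.17  2.44] gap 0.228 gf 59.6
```

The cell went down 4.4 mm, the full depth of the well, without resistance. Next I release and retreat, then look.

Run:
```python
from h import *
r.line_to(W(10.85,-4.2,15.6),velocity=.02)
r.open();st("open")
r.line_to(W(10.85,-4.2,70),velocity=.15)
r.grasp();st("up closed")
r.movep(W(-66+10.9,-4.2,70),rot(0));st("behind rib")
t=r.snapshot("top");sd=r.snapshot("side")
def c(im,x,y,w,h,k):return cv2.resize(im[y:y+h,x:x+w],(w*k,h*k),interpolation=2)
cv2.imwrite("pics/p.png",np.hstack([c(t,255,180,50,60,8),c(sd,270,160,50,60,8)]))
```

```text
open t18.48 tcp [ 0.5154 -0.0415  0.0156] L [10.9 -4.2 15.6] F [-0.55  0.57  0.08] gap 1.006 gf 0.0
up closed t19.76 tcp [ 0.5154 -0.0415  0.07  ] L [10.9 -4.2 70. ] F [ 0.32  0.06 -0.35] gap -0.001 gf 0.0
behind rib t20.12 tcp [ 0.4505 -0.0253  0.0704] L [-56.   -4.3  70.4] F [-0.05  0.22  0.23] gap 0.002 gf 0.0
```

View pics/p.png

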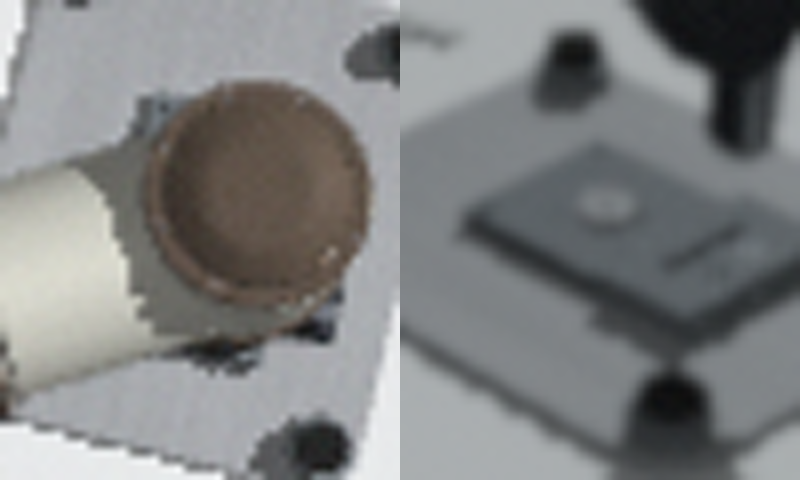

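The cell lies flat in the well at (605,205) in the side view, and the rib is at (705,247). Now I push the cover shut by its rib.

Run:
```python
from h import *
r.line_to(W(-63,-4.2,40),velocity=.15)
r.line_to(W(-63,-4.2,24),velocity=.06);r.sleep(.2);st("low");
r.line_to(W(-63,-4.2,23.3),velocity=.03);st("low2")
ax=np.array([np.cos(YAW),np.sin(YAW)]);x=-63.;b=fz()
r.line_to(W(-55,-4.2,23.3),velocity=.03);x=-55.
while x<9:
    x+=2 if x<-2 else .5
    r.line_to(W(x,-4.2,23.3),velocity=.04);f=fz(2)-b;F=-f[:2]@ax;print("%.1f:%.1f/%.1f"%(x,F,f[2]),end=" ")
    if F>7 or abs(f[2])>8:break
st("\nend")
```

```text
low t21.20 tcp [ 0.4441 -0.0234  0.0243] L [-62.7  -4.   24.3] F [0.27 0.77 0.72] gap 0.002 gf 0.0
low2 t21.45 tcp [ 0.4438 -0.0235  0.0234] L [-63.   -4.2  23.4] F [ 0.48 -0.22  0.2 ] gap -0.000 gf 0.0
-53.0:0.9/-1.2 -51.0:1.0/0.1 -49.0:1.1/-0.2 -47.0:1.1/-0.6 -45.0:1.1/-0.2 -43.0:1.3/0.6 -41.0:0.7/0.3 -39.0:0.7/0.7 -37.0:0.6/0.3 -35.0:0.9/0.5 -33.0:0.8/1.1 -31.0:0.3/0.5 -29.0:0.9/1.0 -27.0:1.0/1.5 -25.0:1.3/1.0 -23.0:1.1/0.6 -21.0:0.7/0.4 -19.0:0.7/0.8 -17.0:1.1/0.8 -15.0:0.7/1.3 -13.0:1.0/1.0 -11.0:1.0/0.7 -9.0:0.5/1.0 -7.0:0.9/0.6 -5.0:0.9/1.0 -3.0:1.1/1.3 -1.0:1.3/1.2 -0.5:2.0/0.8 0.0:1.4/1.4 0.5:1.5/1.4 1.0:1.7/0.5 1.5:1.3/1.2 2.0:0.9/1.2 2.5:1.8/0.8 3.0:2.7/1.7 3.5:4.8/3.0 4.0:5.6/2.2 4.5:6.9/2.9 5.0:7.9/4.2 
end t32.29 tcp [ 0.5076 -0.04    0.0228] L [ 2.9 -4.6 22.8] F [-6.28  3.55  3.88] gap -0.000 gf 3.9
```

The cover stopped firmly at TCP x ≈ 2.9 mm, against a predicted 3.4. I'll back off and check.

Run:
```python
from h import *
r.line_to(W(-4,-4.2,24),velocity=.05);r.line_to(W(-4,-4.2,120),velocity=.15)
q=r.state()["qpos"].copy();q[0]-=.9;r.move_j(q);st("clear")
t=r.snapshot("top");sd=r.snapshot("side")
def c(im,x,y,w,h,k):return cv2.resize(im[y:y+h,x:x+w],(w*k,h*k),interpolation=2)
cv2.imwrite("pics/f.png",np.hstack([c(t,255,180,50,60,8),c(sd,270,160,50,60,8)]))
# expected positions when shut: rib middle at well+6, cover edges +-23
for n,o in(("top",(255,180)),("side",(270,160))):
    P=[W(10.9+6,-4.2,26.2),W(10.9-23,-4.2,21.3),W(10.9+23,-4.2,21.3)]
    print(n,((proj(n,P)-o+.5)*8+(400 if n=="side" else 0,0)).round())
```

```text
clear t35.02 tcp [ 0.282  -0.4153  0.1192] L [-124.4 -423.6  119.2] F [-0.27  0.32  0.93] gap -0.000 gf 0.0
top [[217. 173.]
 [203. 231.]
 [224. 142.]]
side [[597. 180.]
 [651. 217.]
 [566. 175.]]
```

View pics/f.png

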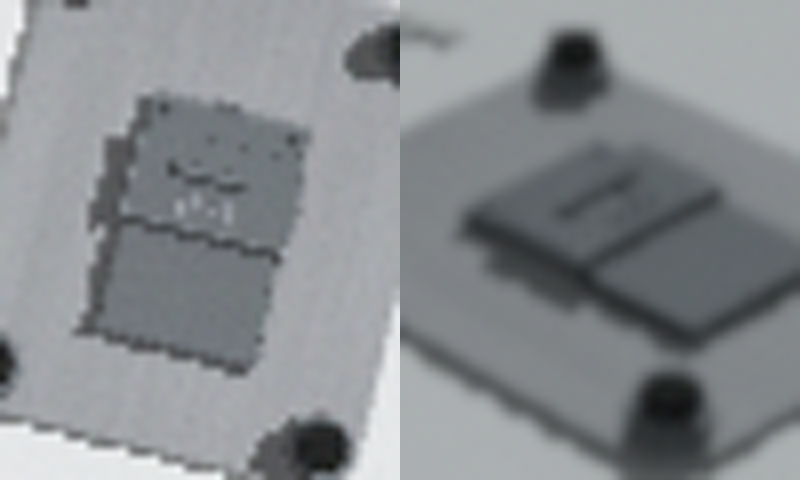

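The cover sits over the well with its edge at (203,238) and its rib at (208,178). Those are within calibration bias of the predicted shut position, and the same bias showed in the rib reading at the start.

```bash
python3 -c "
from cell import r
print(r.finish_job())"
```

```text
the job is handed in; nothing more can be done
None
```

The job is handed in: the coin cell is seated flat and plus side up in the well, and the cover is pushed shut against its stop, at about 35 s on the robot's clock.

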